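Transfer a row of sample jars into the divided tray

ROBOT

A 6-joint arm with a two-finger parallel gripper is mounted at the origin on the work surface. World frame = base frame: x ahead of the robot, y to its left, z up, the work surface at z = 0. Lengths are in mm, angles in rad, forces in N, time in s.
With the tool pointing down it reaches from about 350 to 950 mm from the base axis. Payload 17.4 kg.
Tool frame: the origin (TCP) lies at the very end of the fingers, on their centre line; the grasp point (between the pads) lies 19 mm behind it; z points along the fingers, y is the line along which they close (so a half turn about z gives the same grasp; the last joint's range is limited). The gripper opens to 93 mm and grips with 3 to 60 N. Pads are 15 mm wide; open, the fingers measure 128 mm over their backs; the gripper's body (75 mm by 188 mm) begins 65 mm behind the grasp point.
Start: joints at [-1.198, 0.116, 1.442, -0, 1.584, -0.038], TCP at [269.548, -618.851, 218.646] pointing down, gripper open.
Joint ranges: [-2.83, 2.83], [-0.83, 2.19], [0.07, 2.5], [-1.14, 4.28], [0.01, 3], [-2.97, 2.97]. Speed limits (rad/s): [1.89, 1.89, 2.22, 3.14, 3.14, 3.14].

INTERFACE

Orientations are given as a rotation vector (axis times angle).
In Python, from plant import ctrl, cams, order gives the robot as it stands.
- The arm moves only by the tool servo_tool, never from a script. Its arguments are lists of equal length, an entry for each row: "travel": the shift along the world's x, y, z normalised to -1 to 1, where 1 is 0.04 m, a list of three; "turn": the turn, a rotation vector about the world's x, y, z normalised to -1 to 1, where 1 is 0.08 rad, a list of three. A call has 1 to 20 rows; each row shifts and turns the commanded pose from where the row before left it; what a row does not reach is not made up. A row lasts 1/12 s, in which the tool goes at most 41.7 mm and 7.16 degrees, less where a joint would pass 70% of its speed; a pose out of reach is approached as far as the arm can. A call with a number of a shift or a turn outside -1 to 1 is refused whole. A call with a gripper value outside its range is refused whole. "hand" is the closure, from 0 (fully open) to 1 (shut), set as the call begins (left out, the last holds). The fingers move at their own pace and stop on an object; the grip force is fixed at half the most. Time passes only in rows, so rows that do not move let the fingers close. It gives the time, the measured TCP pose, the force, the opening and the grip force at its end, in the units of the state.
- ctrl.state(): the state, without advancing time (a new reading comes with each control period).
- cams.get_image(name): name is "scene" or "top" or "wrist"; returns (picture, depth): 480x640x3 uint8, red, green, blue; 480x640 float32, mm along the optical axis (not along the pixel's ray), 0 where there is no reading.
- cams.get_calibration(name): a dict with "fx", "fy", "cx", "cy" (pixels), "D" ([k1, k2, p1, p2, k3] as OpenCV has them; the pictures are not rectified), "view" (4x4, takes a point from world to camera coordinates); the wrist camera has in their place "T_tool_cam" (4x4, takes a point from camera to tool coordinates, whose origin is the TCP and whose axes are the flange's). Camera axes: x right, y up, looking along -z (the intrinsics and any distortion apply to the point x, -y, -z); pixel columns grow to the right and rows downward; lengths in mm; the calibration is good to about 2 mm. A picture is of the moment at which its call begins: read the wrist's pose just before it. get_calibration takes no time and is no camera call.
- order.close_job(): hands the job in; it is judged then, once.
The state is a dict: "t": time; "joint_positions": joint angles; "qvel": joint speeds; "joint_efforts": joint torques, N m; "eef_pos": TCP position; "orientation": TCP orientation; "wrist_force": force on the tool from outside, world axes, zero at the start; "moment": the same for the moment, N m; "width": finger opening in mm; "grasp_force": force on a finger pad.
Only numpy, scipy, OpenCV 4.12 (cv2) and the standard library are available. Lean on these libraries where they do the work, as an engineer would, in place of code of your own. Each camera call takes 0.05 s, during which the arm holds its last target. There are 200 camera calls.

TASK

Move the four sample jars from their coloured plates into the black tray, one standing upright in each compartment: the jar that starts at the left-hand end of its row (the robot's left) goes into the compartment next to the yellow block, and the others follow in the order of their row, each one compartment further from the yellow block. Do not knock any jar over, and leave the beaker, the can and the spatula alone.

Things in the scene. Friction and masses are not known exactly. Their poses are not given: they have to be found in the camera images.
- jar_red_mid (a point): the closed sample jar with the red cap: an upright grey cylinder with a paper band, 46 mm in diameter, 90 mm tall, about 0.18 kg, loose; this point is its centre, 45 mm above its underside. At the start it stands on the red plate
- jar_blue_mid (a point): the closed sample jar with the blue cap: an upright grey cylinder with a paper band, 46 mm in diameter, 90 mm tall, about 0.18 kg, loose; this point is its centre, 45 mm above its underside. At the start it stands on the blue plate
- jar_green_mid (a point): the closed sample jar with the green cap: an upright grey cylinder with a paper band, 46 mm in diameter, 90 mm tall, about 0.18 kg, loose; this point is its centre, 45 mm above its underside. At the start it stands on the green plate
- jar_white_mid (a point): the closed sample jar with the white cap: an upright grey cylinder with a paper band, 46 mm in diameter, 90 mm tall, about 0.18 kg, loose; this point is its centre, 45 mm above its underside. At the start it stands on the white plate
- plate_red: the red plate, 66 x 66 mm, 6 mm thick, flat, fixed; one of four on a fixed dark steel strip (84 x 310 mm), in a straight row with 75 mm between centres, in any order. Origin at the centre of its underside, 6 mm above the bench; its top is 12 mm above the bench; z up, y along the row towards the row's left end as the robot sees it (roughly world +y)
- plate_blue: the blue plate, 66 x 66 mm, 6 mm thick, flat, fixed; one of four on a fixed dark steel strip (84 x 310 mm), in a straight row with 75 mm between centres, in any order. Origin at the centre of its underside, 6 mm above the bench; its top is 12 mm above the bench; z up, y along the row towards the row's left end as the robot sees it (roughly world +y)
- plate_green: the green plate, 66 x 66 mm, 6 mm thick, flat, fixed; one of four on a fixed dark steel strip (84 x 310 mm), in a straight row with 75 mm between centres, in any order. Origin at the centre of its underside, 6 mm above the bench; its top is 12 mm above the bench; z up, y along the row towards the row's left end as the robot sees it (roughly world +y)
- plate_white: the white plate, 66 x 66 mm, 6 mm thick, flat, fixed; one of four on a fixed dark steel strip (84 x 310 mm), in a straight row with 75 mm between centres, in any order. Origin at the centre of its underside, 6 mm above the bench; its top is 12 mm above the bench; z up, y along the row towards the row's left end as the robot sees it (roughly world +y)
- tray: the black tray with grey walls and dividers, fixed, 80 mm (its x) by 305 mm (its y), with four open compartments in one row along its y. Origin at the centre of its underside, on the bench; z up, y roughly world +y (the robot's left). Each compartment is 70 x 70 mm inside; their centres lie at y = +112.5, +37.5, -37.5 and -112.5 mm, x = 0; floor 5 mm above the bench, walls and dividers 5 mm thick, their tops 15 mm above the bench
- yellow_block: the yellow block, 50 x 30 mm, 35 mm tall, fixed, origin at the centre of its underside; it stands against one of the two ends of the black tray, with its centre 172 mm from the tray's centre along the tray's y, either way (a like grey block stands at the other end). It marks the tray's first compartment
- beaker: bystander: a steel beaker, 70 mm wide, 90 mm tall, upright to one side, loose; origin at the centre of its underside
- spray_can: bystander: a can with a blue band, 60 mm wide, 150 mm tall, upright to the other side, loose; origin at the centre of its underside
- spatula: bystander: a spatula lying on the bench to the left, loose; its origin lies on it, at bench height
There are look-alikes about, which are no part of the job. Leave any purple look-alike of the part that bears jar_green_mid alone.

How it is judged (in metres and radians):
At the end, for the whole second after the job is handed in: All four jars stand upright (0.12 rad) on the tray's floor, one in each compartment, released and at rest (under 20 mm/s); counted from the yellow block they stand in the order of their plates from the row's left (+y) end (x of jar_red_mid in the frame of tray between -0.016 and 0.016 m and y of jar_red_mid in the frame of tray between -0.13 and 0.13 m and z of jar_red_mid in the frame of tray between 0.047 and 0.056 m and angle between each of jar_red_mid, jar_blue_mid, jar_green_mid, jar_white_mid's own z axis and vertical below 0.12 rad and linear speed of each of jar_red, jar_blue, jar_green, jar_white below 0.02 m/s and x of jar_blue_mid in the frame of tray between -0.016 and 0.016 m and y of jar_blue_mid in the frame of tray between -0.13 and 0.13 m and z of jar_blue_mid in the frame of tray between 0.047 and 0.056 m and x of jar_green_mid in the frame of tray between -0.016 and 0.016 m and y of jar_green_mid in the frame of tray between -0.13 and 0.13 m and z of jar_green_mid in the frame of tray between 0.047 and 0.056 m and x of jar_white_mid in the frame of tray between -0.016 and 0.016 m and y of jar_white_mid in the frame of tray between -0.13 and 0.13 m and z of jar_white_mid in the frame of tray between 0.047 and 0.056 m and ((y of plate_blue in the frame of plate_red above 0 m and ((horizontal distance between jar_blue_mid and yellow_block below 0.097 m and horizontal distance between jar_red_mid and yellow_block above 0.097 m) or (horizontal distance between jar_blue_mid and yellow_block below 0.172 m and horizontal distance between jar_red_mid and yellow_block above 0.172 m) or (horizontal distance between jar_blue_mid and yellow_block below 0.247 m and horizontal distance between jar_red_mid and yellow_block above 0.247 m))) or (y of plate_blue in the frame of plate_red below 0 m and ((horizontal distance between jar_red_mid and yellow_block below 0.097 m and horizontal distance between jar_blue_mid and yellow_block above 0.097 m) or (horizontal distance between jar_red_mid and yellow_block below 0.172 m and horizontal distance between jar_blue_mid and yellow_block above 0.172 m) or (horizontal distance between jar_red_mid and yellow_block below 0.247 m and horizontal distance between jar_blue_mid and yellow_block above 0.247 m)))) and ((y of plate_green in the frame of plate_red above 0 m and ((horizontal distance between jar_green_mid and yellow_block below 0.097 m and horizontal distance between jar_red_mid and yellow_block above 0.097 m) or (horizontal distance between jar_green_mid and yellow_block below 0.172 m and horizontal distance between jar_red_mid and yellow_block above 0.172 m) or (horizontal distance between jar_green_mid and yellow_block below 0.247 m and horizontal distance between jar_red_mid and yellow_block above 0.247 m))) or (y of plate_green in the frame of plate_red below 0 m and ((horizontal distance between jar_red_mid and yellow_block below 0.097 m and horizontal distance between jar_green_mid and yellow_block above 0.097 m) or (horizontal distance between jar_red_mid and yellow_block below 0.172 m and horizontal distance between jar_green_mid and yellow_block above 0.172 m) or (horizontal distance between jar_red_mid and yellow_block below 0.247 m and horizontal distance between jar_green_mid and yellow_block above 0.247 m)))) and ((y of plate_green in the frame of plate_blue above 0 m and ((horizontal distance between jar_green_mid and yellow_block below 0.097 m and horizontal distance between jar_blue_mid and yellow_block above 0.097 m) or (horizontal distance between jar_green_mid and yellow_block below 0.172 m and horizontal distance between jar_blue_mid and yellow_block above 0.172 m) or (horizontal distance between jar_green_mid and yellow_block below 0.247 m and horizontal distance between jar_blue_mid and yellow_block above 0.247 m))) or (y of plate_green in the frame of plate_blue below 0 m and ((horizontal distance between jar_blue_mid and yellow_block below 0.097 m and horizontal distance between jar_green_mid and yellow_block above 0.097 m) or (horizontal distance between jar_blue_mid and yellow_block below 0.172 m and horizontal distance between jar_green_mid and yellow_block above 0.172 m) or (horizontal distance between jar_blue_mid and yellow_block below 0.247 m and horizontal distance between jar_green_mid and yellow_block above 0.247 m)))) and ((y of plate_white in the frame of plate_red above 0 m and ((horizontal distance between jar_white_mid and yellow_block below 0.097 m and horizontal distance between jar_red_mid and yellow_block above 0.097 m) or (horizontal distance between jar_white_mid and yellow_block below 0.172 m and horizontal distance between jar_red_mid and yellow_block above 0.172 m) or (horizontal distance between jar_white_mid and yellow_block below 0.247 m and horizontal distance between jar_red_mid and yellow_block above 0.247 m))) or (y of plate_white in the frame of plate_red below 0 m and ((horizontal distance between jar_red_mid and yellow_block below 0.097 m and horizontal distance between jar_white_mid and yellow_block above 0.097 m) or (horizontal distance between jar_red_mid and yellow_block below 0.172 m and horizontal distance between jar_white_mid and yellow_block above 0.172 m) or (horizontal distance between jar_red_mid and yellow_block below 0.247 m and horizontal distance between jar_white_mid and yellow_block above 0.247 m)))) and ((y of plate_white in the frame of plate_blue above 0 m and ((horizontal distance between jar_white_mid and yellow_block below 0.097 m and horizontal distance between jar_blue_mid and yellow_block above 0.097 m) or (horizontal distance between jar_white_mid and yellow_block below 0.172 m and horizontal distance between jar_blue_mid and yellow_block above 0.172 m) or (horizontal distance between jar_white_mid and yellow_block below 0.247 m and horizontal distance between jar_blue_mid and yellow_block above 0.247 m))) or (y of plate_white in the frame of plate_blue below 0 m and ((horizontal distance between jar_blue_mid and yellow_block below 0.097 m and horizontal distance between jar_white_mid and yellow_block above 0.097 m) or (horizontal distance between jar_blue_mid and yellow_block below 0.172 m and horizontal distance between jar_white_mid and yellow_block above 0.172 m) or (horizontal distance between jar_blue_mid and yellow_block below 0.247 m and horizontal distance between jar_white_mid and yellow_block above 0.247 m)))) and ((y of plate_white in the frame of plate_green above 0 m and ((horizontal distance between jar_white_mid and yellow_block below 0.097 m and horizontal distance between jar_green_mid and yellow_block above 0.097 m) or (horizontal distance between jar_white_mid and yellow_block below 0.172 m and horizontal distance between jar_green_mid and yellow_block above 0.172 m) or (horizontal distance between jar_white_mid and yellow_block below 0.247 m and horizontal distance between jar_green_mid and yellow_block above 0.247 m))) or (y of plate_white in the frame of plate_green below 0 m and ((horizontal distance between jar_green_mid and yellow_block below 0.097 m and horizontal distance between jar_white_mid and yellow_block above 0.097 m) or (horizontal distance between jar_green_mid and yellow_block below 0.172 m and horizontal distance between jar_white_mid and yellow_block above 0.172 m) or (horizontal distance between jar_green_mid and yellow_block below 0.247 m and horizontal distance between jar_white_mid and yellow_block above 0.247 m))))); the robot touches nothing.
It fails at once if a jar is knocked over (angle between any of jar_red_mid, jar_blue_mid, jar_green_mid, jar_white_mid's own z axis and vertical above 0.8 rad).
It fails at once if the beaker is disturbed (moved by more than 30 mm) (distance of beaker from where it was at the start of the episode above 0.03 m).
It fails at once if the can is disturbed (moved by more than 30 mm) (distance of spray_can from where it was at the start of the episode above 0.03 m).
It fails at once if the spatula is disturbed (moved by more than 30 mm) (distance of spatula from where it was at the start of the episode above 0.03 m).
It also fails if it takes over 104 s, if anything falls off the work surface, if the arm or the gripper's body presses on something with over 40 N, if the wrist force passes 120 N, or if a joint passes its speed limit or range.

## Working session

There is one attempt and no reset: what is moved stays moved. The work goes in short steps, Python scripts to look and compute and a tool call to move; the robot and the scene stay as the last step left them, time stands still between calls to the robot, and variables do not carry over. Pictures are saved under pics/ and viewed, at most 14 in all, crops included, and the job is handed in when it is done.

Besides the shell and the picture viewer there is one more tool, called as name(argument=value, ...) on one line, values as JSON. servo_tool: Moves the arm, as the interface text tells. Its arguments: {"type":"object","properties":{"travel":{"type":"array","items":{"type":"array","items":{"type":"number"}}},"turn":{"type":"array","items":{"type":"array","items":{"type":"number"}}},"hand":{"type":"number"}},"required":["travel","turn"]}

```bash
mkdir -p pics; ls
python3 - <<'E'
from plant import ctrl,cams,order
import cv2,numpy as np
s=ctrl.state();print({k:np.round(v,3).tolist() for k,v in s.items()})
for n in("scene","top"):
    p,d=cams.get_image(n);cv2.imwrite(f"pics/{n}0.png",p[:,:,::-1]);np.savez(f"/tmp/{n}0.npz",p=p,d=d)
    print(n,{k:np.round(v,3).tolist() for k,v in cams.get_calibration(n).items()})
E
```

```text
pics
{'t': 0.0, 'joint_positions': [-1.198, 0.116, 1.442, -0.0, 1.584, -0.038], 'qvel': [0.0, 0.0, -0.0, -0.002, -0.001, -0.001], 'joint_efforts': [-0.006, -72.128, -62.261, 0.077, 0.024, -0.0], 'eef_pos': [269.47, -618.668, 217.9], 'orientation': [-3.074, -0.641, 0.0], 'wrist_force': [0.364, -0.705, 0.113], 'moment': [0.021, -0.02, -0.039], 'grasp_force': 0.0, 'width': 92.868}
scene {'fx': 475.6, 'fy': 475.6, 'cx': 317.285, 'cy': 245.91, 'D': [-0.12, 0.0, 0.0, 0.0, 0.0], 'view': [[0.69, 0.724, -0.005, -335.858], [-0.415, 0.401, 0.817, 156.593], [0.593, -0.561, 0.577, -1373.393], [0.0, 0.0, 0.0, 1.0]]}
top {'fx': 621.476, 'fy': 621.476, 'cx': 323.143, 'cy': 243.248, 'D': [-0.032, 0.0, 0.0, 0.0, 0.0], 'view': [[0.01, -1.0, -0.001, 2.729], [0.985, 0.01, 0.174, -500.355], [-0.174, -0.003, 0.985, -1278.581], [0.0, 0.0, 0.0, 1.0]]}
```

View pics/top0.png

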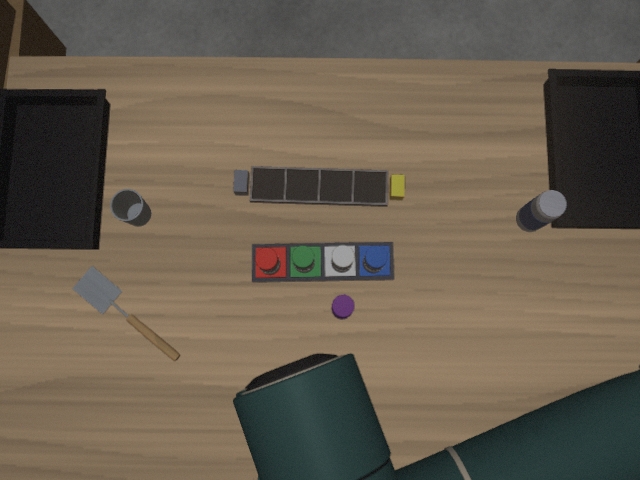

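View pics/scene0.png

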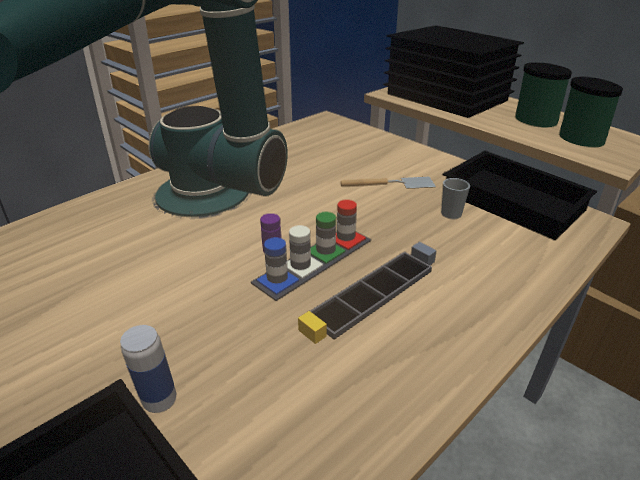

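The top picture shows the row from the robot's left as red (267,261), green (303,258), white (342,258) and blue (375,260). The purple look-alike is at (343,306). The yellow block (398,186) is at the tray's -y end and the grey block (240,182) at its +y end. In the scene picture all jars are upright, and the yellow block is at (312,326). So red goes to the -y compartment, then green, white and blue in order towards +y.

```bash
cat > h.py <<'E'
import numpy as np,cv2
from plant import ctrl,cams,order
def world(n,d,T=None):
    c=cams.get_calibration(n)
    K=np.array([[c['fx'],0,c['cx']],[0,c['fy'],c['cy']],[0,0,1.]])
    v,u=np.mgrid[:480,:640]
    q=cv2.undistortPoints(np.stack([u,v],-1).reshape(-1,1,2).astype(float),K,np.array(c['D'])).reshape(480,640,2)
    P=np.dstack([q[...,0]*d,-q[...,1]*d,-d,np.ones_like(d)])
    M=np.linalg.inv(np.array(c['view'])) if T is None else T@np.array(c['T_tool_cam'])
    return (P@M.T)[...,:3]
def masks(p):
    h=cv2.cvtColor(p,cv2.COLOR_RGB2HSV).astype(int);H,S,V=h[...,0],h[...,1],h[...,2]
    return dict(red=((H<8)|(H>172))&(S>150)&(V>60),green=(H>45)&(H<80)&(S>100),blue=(H>100)&(H<122)&(S>130),
      white=(S<40)&(V>150),purple=(H>130)&(H<160)&(S>80),yellow=(H>24)&(H<34)&(S>160))
E
python3 - <<'E'
from h import *
for n in("top","scene"):
    z=np.load(f"/tmp/{n}0.npz");p,d=z['p'],z['d'];W=world(n,d);print(n)
    reg=(W[...,0]>350)&(W[...,0]<800)&(abs(W[...,1])<220)
    for k,m in masks(p).items():
        m=m&reg&(d>0)
        for nm,lo,hi in(("cap",92,115),("plate",4,22),("blk",25,45)):
            q=W[m&(W[...,2]>lo)&(W[...,2]<hi)]
            if len(q)<25: continue
            (c,sz,a)=cv2.minAreaRect(q[:,:2].astype(np.float32))
            cc,r=cv2.minEnclosingCircle(q[:,:2].astype(np.float32))
            print(k,nm,len(q),"mean",q.mean(0).round(1),"rect",np.round(c,1),np.round(sz,1),round(a,1),"circ",np.round(cc,1),round(r,1))
    # tray / strip: dark or grey things above bench
    h=cv2.cvtColor(p,cv2.COLOR_RGB2HSV)
    low=(h[...,1]<70)&(h[...,2]<130)&reg&(W[...,2]<25)&(W[...,2]>-10)&(d>0)
    nl,L,st,ce=cv2.connectedComponentsWithStats(low.astype(np.uint8))
    for i in range(1,nl):
        if st[i,4]>300:
            q=W[L==i];print("dark",st[i].tolist(),np.percentile(q[:,2],[5,50,95]).round(1),cv2.minAreaRect(q[:,:2].astype(np.float32)))
E
```

```text
top
red cap 387 mean [457.7 122.5 101.6] rect [457.8 122.1] [42.5 43.9] 89.5 circ [457.8 122.7] 22.9
red plate 362 mean [460.7 112.8  12.2] rect [463.7 122.4] [64.1 66.3] 2.8 circ [464.7 121.5] 44.5
green cap 371 mean [463.4  49.  101.5] rect [463.3  49.6] [43.  43.4] 80.3 circ [463.8  48.6] 22.8
green plate 368 mean [458.6  40.7  11.8] rect [465.5  45.8] [64.7 63.5] 1.4 circ [465.2  46.6] 43.7
blue cap 381 mean [ 464.4 -100.5  101.1] rect [ 464.7 -100. ] [43.1 45. ] 29.3 circ [ 464.3 -100.6] 22.8
blue plate 331 mean [ 465.5 -101.4   11.7] rect [ 469.7 -103.6] [64.8 64.8] 2.4 circ [ 469.4 -103.1] 44.4
white cap 338 mean [465.7 -32.4 101.5] rect [465.4 -32.9] [40.4 40.7] 0.4 circ [466.4 -33.2] 22.5
white plate 277 mean [461.8 -17.9  11.1] rect [468.3 -28. ] [61.7 62.4] 2.0 circ [468.5 -27.9] 43.2
purple cap 55 mean [368.  -32.8  93.1] rect [366.5 -33. ] [32.5 41.9] 23.0 circ [365.4 -32.9] 21.5
dark [248, 166, 141, 41, 5000] [ 0.   5.5 16.4] ((639.1998291015625, 20.76300048828125), (310.6114807128906, 89.27352142333984), 88.7761001586914)
dark [251, 241, 144, 41, 1723] [-0.   5.5 10.7]
[... 612 characters left out ...]
08 mean [ 482.5 -112.9   12.6] rect [ 471.3 -105.9] [67.8 65. ] 3.0 circ [ 472.1 -104.8] 44.5
white cap 192 mean [467.8 -34.7 102.7] rect [467.3 -34.8] [41.9 42.5] 88.2 circ [466.1 -35.3] 23.6
white plate 238 mean [485.9 -32.9  12.6] rect [555.5  61.9] [318.9  66.6] 52.3 circ [559.7  58.9] 161.8
yellow blk 194 mean [ 635.7 -153.8   35.3] rect [ 635.1 -153.8] [27.9 47.2] 87.8 circ [ 635.3 -156.1] 26.1
dark [251, 237, 120, 64, 800] [2.5 6.5 9.3] ((469.41925048828125, 7.0411224365234375), (85.73928833007812, 310.62127685546875), 1.5342642068862915)
dark [311, 250, 125, 88, 3720] [ 3.8  6.8 16.7] ((638.2156982421875, 34.427093505859375), (340.9157409667969, 82.22694396972656), 89.12606048583984)
```

The two cameras agree to about 3 mm. Next I move above the scene, turned so the fingers close along x, for a close look with the wrist camera.

servo_tool(travel=[[0.35,0.775,0.1],[0.35,0.775,0.1],[0.35,0.775,0.1],[0.35,0.775,0.1],[0.35,0.775,0.1],[0.35,0.775,0.1],[0.35,0.775,0.1],[0.35,0.775,0.1],[0.35,0.775,0.1],[0.35,0.775,0.1],[0.35,0.775,0.1],[0.35,0.775,0.1],[0.35,0.775,0.1],[0.35,0.775,0.1],[0.35,0.775,0.1],[0.35,0.775,0.1],[0.35,0.775,0.1],[0.35,0.775,0.1],[0.35,0.775,0.1],[0.35,0.775,0.1]], turn=[[0,0,0.725],[0,0,0.725],[0,0,0.725],[0,0,0.725],[0,0,0.725],[0,0,0.725],[0,0,0.725],[0,0,0.725],[0,0,0.725],[0,0,0.725],[0,0,0.725],[0,0,0.725],[0,0,0.725],[0,0,0.725],[0,0,0.725],[0,0,0.725],[0,0,0.725],[0,0,0.725],[0,0,0.725],[0,0,0.725]])

```text
t: 1.77
eef_pos: [549.8, 2.9, 298.7]
orientation: [-2.218, -2.225, 0.0]
wrist_force: [0.4, -0.8, 1.0]
width: 92.9
grasp_force: 0.0
```

servo_tool(travel=[[0,0,0],[0,0,0],[0,0,0]], turn=[[0,0,0],[0,0,0],[0,0,0]])

```text
t: 2.02
eef_pos: [549.3, 0.9, 298.2]
orientation: [-2.222, -2.221, 0.001]
wrist_force: [-1.2, 0.2, -1.0]
width: 93.0
grasp_force: 0.0
```

```bash
cat >> h.py <<'E'
from scipy.spatial.transform import Rotation as R
def wrist():
    s=ctrl.state();T=np.eye(4);T[:3,:3]=R.from_rotvec(s['orientation']).as_matrix();T[:3,3]=s['eef_pos']
    p,d=cams.get_image("wrist");return p,d,world("wrist",d,T),T
E
python3 - <<'E'
from h import *
p,d,W,T=wrist();cv2.imwrite("pics/w1.png",p[:,:,::-1]);np.savez("/tmp/w1.npz",p=p,d=d,W=W)
print(T.round(3));print(cams.get_calibration("wrist"))
E
```

```text
[[ 0.00000e+00  1.00000e+00 -1.00000e-03  5.49341e+02]
 [ 1.00000e+00 -0.00000e+00 -0.00000e+00  9.06000e-01]
 [-0.00000e+00 -1.00000e-03 -1.00000e+00  2.98241e+02]
 [ 0.00000e+00  0.00000e+00  0.00000e+00  1.00000e+00]]
{'fx': 419.90259377262464, 'fy': 419.90259377262464, 'cx': 323.868147386299, 'cy': 238.29016164690978, 'D': array([-0.07390343,  0.        ,  0.        ,  0.        ,  0.        ]), 'T_tool_cam': array([[-2.48435968e-04,  9.66747314e-01,  2.55733394e-01,
         7.11271980e+01],
       [ 9.99999958e-01,  2.01238652e-04,  2.10723481e-04,
         7.28574757e-01],
       [ 1.52252915e-04,  2.55733436e-01, -9.66747323e-01,
        -1.66276160e+02],
       [ 0.00000000e+00,  0.00000000e+00,  0.00000000e+00,
         1.00000000e+00]])}
```

View pics/w1.png

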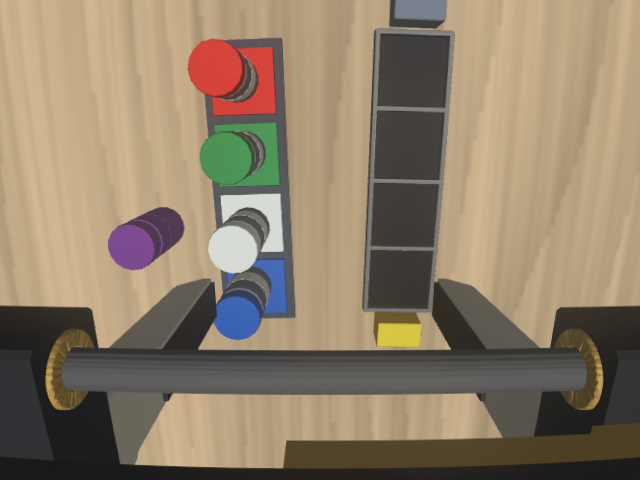

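The wrist view shows all four jars on the left (red 217,68; green 228,157; white 233,246; blue 238,313), purple at (132,246), the whole tray (375,30 to 435,310) and yellow at (398,330). Now I measure from it.

Run:
```python
from h import *
z=np.load("/tmp/w1.npz");p,d,W=z['p'],z['d'],z['W']
ok=(d>0)&(W[...,2]<125)&(W[...,2]>-15)
for k,m in masks(p).items():
    m=m&ok
    for nm,lo,hi in(("cap",92,115),("plate",4,22),("blk",25,45)):
        q=W[m&(W[...,2]>lo)&(W[...,2]<hi)]
        if len(q)<150: continue
        c,sz,a=cv2.minAreaRect(q[:,:2].astype(np.float32));cc,r=cv2.minEnclosingCircle(q[:,:2].astype(np.float32))
        print(k,nm,len(q),"z",np.median(q[:,2]).round(1),"rect",np.round(c,1),np.round(sz,1),round(a,1),"circ",np.round(cc,1),round(r,1))
# tray: corners of outline polygon in image, intersect rays w/ rim
h=cv2.cvtColor(p,cv2.COLOR_RGB2HSV)
m=ok&(h[...,1]<80)&(h[...,2]<140)&(W[...,0]>560)&(W[...,2]<20)&(W[...,1]>-142)
m[305:]&=False if False else m[305:]
nl,L,st,ce=cv2.connectedComponentsWithStats(m.astype(np.uint8));i=1+st[1:,4].argmax();q=W[L==i]
print(st[i],cv2.minAreaRect(q[:,:2].astype(np.float32)))
rim=q[(q[:,2]>12.5)&(q[:,2]<18)];print("rim z",np.median(rim[:,2]),cv2.minAreaRect(rim[:,:2].astype(np.float32)))
fl=q[(q[:,2]<8)];print("floor z",np.median(fl[:,2]))
for y0 in range(-130,190,40):
    s=rim[abs(rim[:,1]-y0)<4];print(y0,s[:,0].min().round(1),s[:,0].max().round(1))
```

```text
red cap 2537 z 102.1 rect [460.8 120.9] [44.5 45. ] 49.0 circ [460.6 120.7] 22.9
red plate 2034 z 12.2 rect [465.7 119.3] [66.  65.9] 1.6 circ [466.3 118.5] 45.2
green cap 2142 z 102.2 rect [465.8  47. ] [44.1 44.3] 56.3 circ [465.9  46.9] 22.6
green plate 1576 z 12.2 rect [468.1  44.2] [65.7 65.1] 1.6 circ [467.8  44.1] 45.2
blue cap 1549 z 102.3 rect [ 467.4 -101.8] [44.6 43.1] 76.4 circ [ 466.8 -101.8] 22.6
blue plate 1046 z 12.4 rect [ 472.1 -105.7] [65.2 65.6] 1.3 circ [ 477.7 -105.3] 41.2
white cap 1842 z 102.4 rect [467.  -34.1] [44.8 43.9] 1.4 circ [467.3 -34.1] 22.8
white plate 1696 z 12.3 rect [590.4  -2.3] [292.6 155.7] 29.3 circ [562.2  49.1] 147.0
yellow blk 912 z 35.4 rect [ 634.5 -155.4] [28.2 47.9] 87.5 circ [ 634.5 -155. ] 26.5
[  362    28    93   285 21260] ((639.8723754882812, 15.853057861328125), (313.2344055175781, 85.75550079345703), 89.08353424072266)
rim z 15.115855806887339 ((637.779052734375, 16.902679443359375), (304.67755126953125, 80.9392318725586), 88.95117950439453)
floor z 5.293840513675406
-130 595.0 675.0
-90 595.4 675.7
-50 596.4 676.4
-10 597.6 676.7
30 598.0 677.4
70 598.9 679.1
110 600.1 679.7
150 600.2 680.7
```

servo_tool(travel=[[-0.278,0.374,-0.37],[-0.278,0.374,-0.37],[-0.278,0.374,-0.37],[-0.278,0.374,-0.37],[-0.278,0.374,-0.37],[-0.278,0.374,-0.37],[-0.278,0.374,-0.37],[-0.278,0.374,-0.37],[0,0,0],[0,0,0],[0,0,0],[0,0,-0.419],[0,0,-0.419],[0,0,-0.419],[0,0,-0.419],[0,0,-0.419],[0,0,-0.419],[0,0,-0.419],[0,0,-0.419],[0,0,0]], turn=[[0,0,0],[0,0,0],[0,0,0],[0,0,0],[0,0,0],[0,0,0],[0,0,0],[0,0,0],[0,0,0],[0,0,0],[0,0,0],[0,0,0],[0,0,0],[0,0,0],[0,0,0],[0,0,0],[0,0,0],[0,0,0],[0,0,0],[0,0,0]])

```text
t: 3.73
eef_pos: [460.0, 119.6, 43.9]
orientation: [-2.222, -2.219, 0.004]
wrist_force: [-0.9, -1.1, -0.4]
width: 93.0
grasp_force: 0.0
```

servo_tool(travel=[[0,0,0],[0,0,0],[0,0,0],[0,0,0],[0,0,0],[0,0,0],[0,0,0],[0,0,0],[0,0,0],[0,0,0],[0,0,0],[0,0,0]], turn=[[0,0,0],[0,0,0],[0,0,0],[0,0,0],[0,0,0],[0,0,0],[0,0,0],[0,0,0],[0,0,0],[0,0,0],[0,0,0],[0,0,0]], hand=1)

```text
t: 4.73
eef_pos: [460.6, 120.9, 46.3]
orientation: [-2.221, -2.221, -0.0]
wrist_force: [-2.3, -0.0, 3.8]
width: 45.8
grasp_force: 30.0
```

servo_tool(travel=[[0,0,0.25],[0,0,0.5],[0,0,0.5],[0,0,0.5],[0,0,0.5],[0,0,0.5],[0,0,0.25],[0.438,-0.541,0],[0.438,-0.541,0],[0.438,-0.541,0],[0.438,-0.541,0],[0.438,-0.541,0],[0.438,-0.541,0],[0.438,-0.541,0],[0.438,-0.541,0],[0.438,-0.541,0],[0.438,-0.541,0],[0,0,0],[0,0,0],[0,0,0]], turn=[[0,0,0],[0,0,0],[0,0,0],[0,0,0],[0,0,0],[0,0,0],[0,0,0],[0,0,0],[0,0,0],[0,0,0],[0,0,0],[0,0,0],[0,0,0],[0,0,0],[0,0,0],[0,0,0],[0,0,0],[0,0,0],[0,0,0],[0,0,0]])

```text
t: 6.4
eef_pos: [635.4, -95.3, 165.7]
orientation: [-2.221, -2.221, 0.001]
wrist_force: [-0.7, -0.5, -3.1]
width: 45.8
grasp_force: 30.0
```

servo_tool(travel=[[0,0,-0.38],[0,0,-0.38],[0,0,-0.38],[0,0,-0.38],[0,0,-0.38],[0,0,-0.38],[0,0,-0.38],[0,0,-0.19],[0,0,-0.19],[0,0,0],[0,0,0],[0,0,-0.04],[0,0,-0.04],[0,0,0],[0,0,0]], turn=[[0,0,0],[0,0,0],[0,0,0],[0,0,0],[0,0,0],[0,0,0],[0,0,0],[0,0,0],[0,0,0],[0,0,0],[0,0,0],[0,0,0],[0,0,0],[0,0,0],[0,0,0]])

```text
t: 7.65
eef_pos: [635.9, -95.6, 41.7]
orientation: [2.221, 2.221, 0.0]
wrist_force: [-0.2, 0.3, -2.1]
width: 45.5
grasp_force: 30.0
```

Run:
```python
from h import *
p,d,W,T=wrist();cv2.imwrite("pics/w2.png",p[:,:,::-1]);print(T[:3,3])
q,_=cams.get_image("scene");cv2.imwrite("pics/s2.png",cv2.resize(q[180:360,220:460,::-1],(720,540)))
```

```text
[635.9019474  -95.58860605  41.65345282]
```

View pics/s2.png

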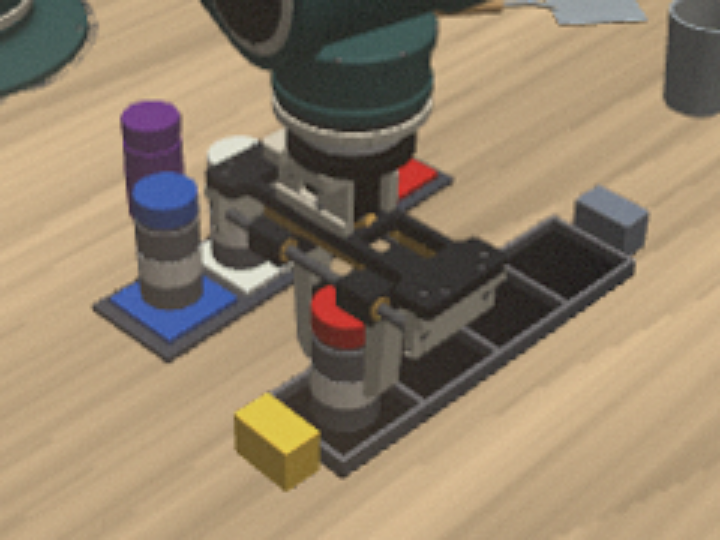

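The red jar hangs upright in the compartment next to the yellow block (345,370), with the base about 2 mm off the floor. I set it down, release and go to green.

servo_tool(travel=[[0,0,-0.05],[0,0,0],[0,0,0]], turn=[[0,0,0],[0,0,0],[0,0,0]])

```text
t: 8.0
eef_pos: [635.8, -95.6, 39.3]
orientation: [2.221, 2.221, -0.0]
wrist_force: [-0.0, -0.6, -1.4]
width: 46.1
grasp_force: 30.0
```

servo_tool(travel=[[0,0,0],[0,0,0],[0,0,0],[0,0,0],[0,0,0],[0,0,0],[0,0,0],[0,0,0],[0,0,0],[0,0,0],[0,0,0.4],[0,0,0.4],[0,0,0.4],[0,0,0.4],[0,0,0.4],[0,0,0.4],[0,0,0.4],[0,0,0.4],[0,0,0],[0,0,0]], turn=[[0,0,0],[0,0,0],[0,0,0],[0,0,0],[0,0,0],[0,0,0],[0,0,0],[0,0,0],[0,0,0],[0,0,0],[0,0,0],[0,0,0],[0,0,0],[0,0,0],[0,0,0],[0,0,0],[0,0,0],[0,0,0],[0,0,0],[0,0,0]], hand=0)

```text
t: 9.67
eef_pos: [636.1, -95.6, 167.8]
orientation: [2.221, 2.221, 0.001]
wrist_force: [0.5, 0.9, -0.0]
width: 92.8
grasp_force: 0.0
```

```bash
cat > caps.py <<'E'
from h import *
s=ctrl.state();print(s['t'],s['eef_pos'].round(1) if hasattr(s['eef_pos'],'round') else s['eef_pos'],s['width'])
p,d=cams.get_image("top");W=world("top",d);P,D=cams.get_image("scene");V=world("scene",D)
for n,p,d,W in(("top",p,d,W),("scene",P,D,V)):
    reg=(d>0)&(W[...,0]>350)&(W[...,0]<800)&(abs(W[...,1])<220)&(W[...,2]>85)&(W[...,2]<115)
    for k,m in masks(p).items():
        q=W[m&reg]
        if len(q)>40:
            cc,r=cv2.minEnclosingCircle(q[:,:2].astype(np.float32));print(n,k,len(q),np.round(cc,1),round(r,1),np.median(q[:,2]).round(1))
E
python3 caps.py
```

```text
9.6667 [636.1 -95.6 167.8] 92.80676484074746
top green 372 [463.2  48.6] 22.8 102.0
scene red 361 [636.8 -95.1] 23.4 95.4
scene green 136 [468.2  46.9] 21.9 102.4
scene blue 203 [ 466.5 -101.8] 22.7 102.7
scene white 192 [464.9 -45.5] 33.8 102.9
scene purple 161 [368.9 -36.4] 22.2 90.7
```

Red stands in place. Now green.

servo_tool(travel=[[-0.424,0.3565,0],[-0.424,0.3565,0],[-0.424,0.3565,0],[-0.424,0.3565,0],[-0.424,0.3565,0],[-0.424,0.3565,0],[-0.424,0.3565,0],[-0.424,0.3565,0],[-0.424,0.3565,0],[-0.424,0.3565,0],[0,0,0],[0,0,0],[0,0,-0.379],[0,0,-0.379],[0,0,-0.379],[0,0,-0.379],[0,0,-0.379],[0,0,-0.379],[0,0,-0.379],[0,0,-0.379]], turn=[[0,0,0],[0,0,0],[0,0,0],[0,0,0],[0,0,0],[0,0,0],[0,0,0],[0,0,0],[0,0,0],[0,0,0],[0,0,0],[0,0,0],[0,0,0],[0,0,0],[0,0,0],[0,0,0],[0,0,0],[0,0,0],[0,0,0],[0,0,0]])

```text
t: 11.43
eef_pos: [466.4, 46.4, 44.6]
orientation: [-2.222, -2.22, 0.001]
wrist_force: [0.1, 0.0, -0.3]
width: 92.7
grasp_force: 0.0
```

servo_tool(travel=[[0,0,0],[0,0,0],[0,0,0],[0,0,0],[0,0,0],[0,0,0],[0,0,0],[0,0,0],[0,0,0],[0,0,0],[0,0,0],[0,0,0],[0,0,0]], turn=[[0,0,0],[0,0,0],[0,0,0],[0,0,0],[0,0,0],[0,0,0],[0,0,0],[0,0,0],[0,0,0],[0,0,0],[0,0,0],[0,0,0],[0,0,0]], hand=1)

```text
t: 12.52
eef_pos: [466.3, 47.1, 46.3]
orientation: [2.221, 2.221, 0.0]
wrist_force: [-3.0, 0.4, 6.2]
width: 45.8
grasp_force: 30.0
```

servo_tool(travel=[[0,0,0.25],[0,0,0.5],[0,0,0.5],[0,0,0.5],[0,0,0.5],[0,0,0.5],[0,0,0.25],[0.4275,-0.169,0],[0.4275,-0.169,0],[0.4275,-0.169,0],[0.4275,-0.169,0],[0.4275,-0.169,0],[0.4275,-0.169,0],[0.4275,-0.169,0],[0.4275,-0.169,0],[0.4275,-0.169,0],[0.4275,-0.169,0],[0,0,0],[0,0,0],[0,0,0]], turn=[[0,0,0],[0,0,0],[0,0,0],[0,0,0],[0,0,0],[0,0,0],[0,0,0],[0,0,0],[0,0,0],[0,0,0],[0,0,0],[0,0,0],[0,0,0],[0,0,0],[0,0,0],[0,0,0],[0,0,0],[0,0,0],[0,0,0],[0,0,0]])

```text
t: 14.18
eef_pos: [636.7, -20.4, 165.6]
orientation: [-2.221, -2.221, 0.001]
wrist_force: [-0.2, 0.1, -2.2]
width: 46.3
grasp_force: 30.0
```

servo_tool(travel=[[0,0,-0.38],[0,0,-0.38],[0,0,-0.38],[0,0,-0.38],[0,0,-0.38],[0,0,-0.38],[0,0,-0.38],[0,0,-0.19],[0,0,-0.19],[0,0,0],[0,0,0],[0,0,-0.04],[0,0,-0.04],[0,0,-0.03],[0,0,-0.02],[0,0,0],[0,0,0],[0,0,0]], turn=[[0,0,0],[0,0,0],[0,0,0],[0,0,0],[0,0,0],[0,0,0],[0,0,0],[0,0,0],[0,0,0],[0,0,0],[0,0,0],[0,0,0],[0,0,0],[0,0,0],[0,0,0],[0,0,0],[0,0,0],[0,0,0]])

```text
t: 15.68
eef_pos: [637.2, -20.6, 39.4]
orientation: [2.221, 2.221, 0.0]
wrist_force: [0.6, 0.3, -1.2]
width: 46.0
grasp_force: 30.0
```

servo_tool(travel=[[0,0,0],[0,0,0],[0,0,0],[0,0,0],[0,0,0],[0,0,0],[0,0,0],[0,0,0],[0,0,0],[0,0,0],[0,0,0.4],[0,0,0.4],[0,0,0.4],[0,0,0.4],[0,0,0.4],[0,0,0.4],[0,0,0.4],[0,0,0.4],[0,0,0],[0,0,0]], turn=[[0,0,0],[0,0,0],[0,0,0],[0,0,0],[0,0,0],[0,0,0],[0,0,0],[0,0,0],[0,0,0],[0,0,0],[0,0,0],[0,0,0],[0,0,0],[0,0,0],[0,0,0],[0,0,0],[0,0,0],[0,0,0],[0,0,0],[0,0,0]], hand=0)

```text
t: 17.35
eef_pos: [637.5, -20.6, 167.7]
orientation: [2.221, 2.221, 0.001]
wrist_force: [-0.4, 0.7, -0.5]
width: 93.2
grasp_force: 0.0
```

```bash
python3 caps.py
```

```text
17.35 [637.5 -20.6 167.7] 93.21652642531706
top blue 208 [ 464.  -103.8] 22.2 101.6
scene red 361 [637.3 -95.2] 23.1 95.4
scene green 287 [637.9 -20.8] 22.8 95.5
scene blue 197 [ 466.7 -102. ] 22.2 102.7
scene white 194 [467.  -33.5] 22.9 102.7
scene purple 156 [406.  -53.2] 59.5 90.6
```

Green is in. Now white.

servo_tool(travel=[[-0.4255,-0.0335,0],[-0.4255,-0.0335,0],[-0.4255,-0.0335,0],[-0.4255,-0.0335,0],[-0.4255,-0.0335,0],[-0.4255,-0.0335,0],[-0.4255,-0.0335,0],[-0.4255,-0.0335,0],[-0.4255,-0.0335,0],[-0.4255,-0.0335,0],[0,0,0],[0,0,0],[0,0,-0.379],[0,0,-0.379],[0,0,-0.379],[0,0,-0.379],[0,0,-0.379],[0,0,-0.379],[0,0,-0.379],[0,0,-0.379]], turn=[[0,0,0],[0,0,0],[0,0,0],[0,0,0],[0,0,0],[0,0,0],[0,0,0],[0,0,0],[0,0,0],[0,0,0],[0,0,0],[0,0,0],[0,0,0],[0,0,0],[0,0,0],[0,0,0],[0,0,0],[0,0,0],[0,0,0],[0,0,0]])

```text
t: 19.12
eef_pos: [467.3, -33.9, 44.5]
orientation: [-2.221, -2.221, 0.001]
wrist_force: [0.1, -0.4, -0.0]
width: 93.0
grasp_force: 0.0
```

servo_tool(travel=[[0,0,0],[0,0,0],[0,0,0],[0,0,0],[0,0,0],[0,0,0],[0,0,0],[0,0,0],[0,0,0],[0,0,0],[0,0,0],[0,0,0],[0,0,0]], turn=[[0,0,0],[0,0,0],[0,0,0],[0,0,0],[0,0,0],[0,0,0],[0,0,0],[0,0,0],[0,0,0],[0,0,0],[0,0,0],[0,0,0],[0,0,0]], hand=1)

```text
t: 20.2
eef_pos: [467.1, -34.0, 46.3]
orientation: [2.221, 2.221, 0.0]
wrist_force: [-1.9, -0.7, 5.4]
width: 46.1
grasp_force: 30.0
```

servo_tool(travel=[[0,0,0.25],[0,0,0.5],[0,0,0.5],[0,0,0.5],[0,0,0.5],[0,0,0.5],[0,0,0.25],[0.429,0.221,0],[0.429,0.221,0],[0.429,0.221,0],[0.429,0.221,0],[0.429,0.221,0],[0.429,0.221,0],[0.429,0.221,0],[0.429,0.221,0],[0.429,0.221,0],[0.429,0.221,0],[0,0,0],[0,0,0],[0,0,0]], turn=[[0,0,0],[0,0,0],[0,0,0],[0,0,0],[0,0,0],[0,0,0],[0,0,0],[0,0,0],[0,0,0],[0,0,0],[0,0,0],[0,0,0],[0,0,0],[0,0,0],[0,0,0],[0,0,0],[0,0,0],[0,0,0],[0,0,0],[0,0,0]])

```text
t: 21.87
eef_pos: [638.1, 54.3, 165.5]
orientation: [-2.221, -2.221, 0.001]
wrist_force: [-0.7, 0.3, -1.9]
width: 45.6
grasp_force: 30.0
```

servo_tool(travel=[[0,0,-0.38],[0,0,-0.38],[0,0,-0.38],[0,0,-0.38],[0,0,-0.38],[0,0,-0.38],[0,0,-0.38],[0,0,-0.19],[0,0,-0.19],[0,0,0],[0,0,0],[0,0,-0.04],[0,0,-0.04],[0,0,-0.03],[0,0,-0.015],[0,0,0],[0,0,0],[0,0,0]], turn=[[0,0,0],[0,0,0],[0,0,0],[0,0,0],[0,0,0],[0,0,0],[0,0,0],[0,0,0],[0,0,0],[0,0,0],[0,0,0],[0,0,0],[0,0,0],[0,0,0],[0,0,0],[0,0,0],[0,0,0],[0,0,0]])

```text
t: 23.37
eef_pos: [638.6, 54.4, 39.5]
orientation: [2.221, 2.221, 0.0]
wrist_force: [0.8, 0.4, -2.5]
width: 45.6
grasp_force: 30.0
```

servo_tool(travel=[[0,0,0],[0,0,0],[0,0,0],[0,0,0],[0,0,0],[0,0,0],[0,0,0],[0,0,0],[0,0,0],[0,0,0],[0,0,0.4],[0,0,0.4],[0,0,0.4],[0,0,0.4],[0,0,0.4],[0,0,0.4],[0,0,0.4],[0,0,0.4],[0,0,0],[0,0,0]], turn=[[0,0,0],[0,0,0],[0,0,0],[0,0,0],[0,0,0],[0,0,0],[0,0,0],[0,0,0],[0,0,0],[0,0,0],[0,0,0],[0,0,0],[0,0,0],[0,0,0],[0,0,0],[0,0,0],[0,0,0],[0,0,0],[0,0,0],[0,0,0]], hand=0)

```text
t: 25.03
eef_pos: [638.9, 54.5, 167.8]
orientation: [2.221, 2.221, 0.002]
wrist_force: [-0.1, 0.2, -0.7]
width: 92.8
grasp_force: 0.0
```

```bash
python3 caps.py
```

```text
25.0333 [638.9  54.5 167.8] 92.84972959409517
top red 348 [634.4 -93. ] 23.1 94.3
top green 67 [635.3 -32.1] 16.8 94.5
top blue 384 [ 464.4 -100.5] 22.8 101.7
top purple 102 [367.4 -42.9] 17.4 90.1
scene red 365 [636.  -94.4] 23.5 95.3
scene green 291 [638.9 -21.3] 22.2 95.5
scene blue 197 [ 466.2 -101.8] 22.1 102.8
scene white 224 [637.6  53.8] 24.1 95.8
scene purple 158 [369.2 -37.3] 21.9 90.6
```

servo_tool(travel=[[-0.429,-0.39,0],[-0.429,-0.39,0],[-0.429,-0.39,0],[-0.429,-0.39,0],[-0.429,-0.39,0],[-0.429,-0.39,0],[-0.429,-0.39,0],[-0.429,-0.39,0],[-0.429,-0.39,0],[-0.429,-0.39,0],[0,0,0],[0,0,0],[0,0,-0.379],[0,0,-0.379],[0,0,-0.379],[0,0,-0.379],[0,0,-0.379],[0,0,-0.379],[0,0,-0.379],[0,0,-0.379]], turn=[[0,0,0],[0,0,0],[0,0,0],[0,0,0],[0,0,0],[0,0,0],[0,0,0],[0,0,0],[0,0,0],[0,0,0],[0,0,0],[0,0,0],[0,0,0],[0,0,0],[0,0,0],[0,0,0],[0,0,0],[0,0,0],[0,0,0],[0,0,0]])

```text
t: 26.8
eef_pos: [467.2, -100.8, 44.6]
orientation: [-2.22, -2.221, 0.001]
wrist_force: [0.7, 0.2, 0.5]
width: 93.0
grasp_force: 0.0
```

servo_tool(travel=[[0,0,0],[0,0,0],[0,0,0],[0,0,0],[0,0,0],[0,0,0],[0,0,0],[0,0,0],[0,0,0],[0,0,0],[0,0,0],[0,0,0],[0,0,0]], turn=[[0,0,0],[0,0,0],[0,0,0],[0,0,0],[0,0,0],[0,0,0],[0,0,0],[0,0,0],[0,0,0],[0,0,0],[0,0,0],[0,0,0],[0,0,0]], hand=1)

```text
t: 27.88
eef_pos: [467.1, -101.6, 46.4]
orientation: [2.221, 2.221, 0.0]
wrist_force: [-2.0, 0.2, 5.7]
width: 45.7
grasp_force: 30.0
```

servo_tool(travel=[[0,0,0.25],[0,0,0.5],[0,0,0.5],[0,0,0.5],[0,0,0.5],[0,0,0.5],[0,0,0.25],[0.4325,0.578,0],[0.4325,0.578,0],[0.4325,0.578,0],[0.4325,0.578,0],[0.4325,0.578,0],[0.4325,0.578,0],[0.4325,0.578,0],[0.4325,0.578,0],[0.4325,0.578,0],[0.4325,0.578,0],[0,0,0],[0,0,0],[0,0,0]], turn=[[0,0,0],[0,0,0],[0,0,0],[0,0,0],[0,0,0],[0,0,0],[0,0,0],[0,0,0],[0,0,0],[0,0,0],[0,0,0],[0,0,0],[0,0,0],[0,0,0],[0,0,0],[0,0,0],[0,0,0],[0,0,0],[0,0,0],[0,0,0]])

```text
t: 29.55
eef_pos: [639.6, 129.4, 165.6]
orientation: [-2.221, -2.221, 0.002]
wrist_force: [0.8, 0.0, -1.1]
width: 45.7
grasp_force: 30.0
```

servo_tool(travel=[[0,0,-0.38],[0,0,-0.38],[0,0,-0.38],[0,0,-0.38],[0,0,-0.38],[0,0,-0.38],[0,0,-0.38],[0,0,-0.19],[0,0,-0.19],[0,0,0],[0,0,0],[0,0,-0.04],[0,0,-0.04],[0,0,-0.03],[0,0,-0.015],[0,0,0],[0,0,0],[0,0,0]], turn=[[0,0,0],[0,0,0],[0,0,0],[0,0,0],[0,0,0],[0,0,0],[0,0,0],[0,0,0],[0,0,0],[0,0,0],[0,0,0],[0,0,0],[0,0,0],[0,0,0],[0,0,0],[0,0,0],[0,0,0],[0,0,0]])

```text
t: 31.05
eef_pos: [640.0, 129.6, 39.6]
orientation: [2.221, 2.221, 0.0]
wrist_force: [-0.1, -0.2, -1.1]
width: 45.8
grasp_force: 30.0
```

servo_tool(travel=[[0,0,0],[0,0,0],[0,0,0],[0,0,0],[0,0,0],[0,0,0],[0,0,0],[0,0,0],[0,0,0],[0,0,0],[0,0,0.4],[0,0,0.4],[0,0,0.4],[0,0,0.4],[0,0,0.4],[0,0,0.4],[0,0,0.4],[0,0,0.4],[0,0,0],[0,0,0]], turn=[[0,0,0],[0,0,0],[0,0,0],[0,0,0],[0,0,0],[0,0,0],[0,0,0],[0,0,0],[0,0,0],[0,0,0],[0,0,0],[0,0,0],[0,0,0],[0,0,0],[0,0,0],[0,0,0],[0,0,0],[0,0,0],[0,0,0],[0,0,0]], hand=0)

```text
t: 32.72
eef_pos: [640.3, 129.7, 168.0]
orientation: [2.221, 2.221, 0.002]
wrist_force: [-0.5, -0.2, -1.1]
width: 92.6
grasp_force: 0.0
```

servo_tool(travel=[[-0.5,-0.3,0.5],[-0.5,-0.3,0.5],[-0.5,-0.3,0.5],[-0.5,-0.3,0.5],[-0.5,-0.3,0.5],[-0.5,-0.3,0],[-0.5,-0.3,0],[-0.5,0,0],[-0.5,0,0],[0,0,0],[0,0,0],[0,0,0]], turn=[[0,0,0],[0,0,0],[0,0,0],[0,0,0],[0,0,0],[0,0,0],[0,0,0],[0,0,0],[0,0,0],[0,0,0],[0,0,0],[0,0,0]])

```text
t: 33.72
eef_pos: [460.3, 45.7, 266.8]
orientation: [-2.221, -2.221, 0.001]
wrist_force: [-0.1, -0.1, 0.3]
width: 92.6
grasp_force: 0.0
```

```bash
python3 caps.py; python3 -c "
from h import *
q,_=cams.get_image('scene');cv2.imwrite('pics/s3.png',q[:,:,::-1])"
```

```text
33.7167 [460.3  45.7 266.8] 92.59647689983996
top red 350 [633.9 -92.6] 23.2 94.6
top purple 45 [367.2 -47.8] 15.2 90.0
scene red 364 [636.9 -95.5] 22.9 95.4
scene green 273 [639.2 -20.8] 22.7 95.5
scene blue 232 [641.5 126.4] 22.3 95.6
scene white 219 [639.4  55. ] 23.2 95.8
scene purple 157 [370.7 -37.7] 22.6 90.6
```

View pics/s3.png

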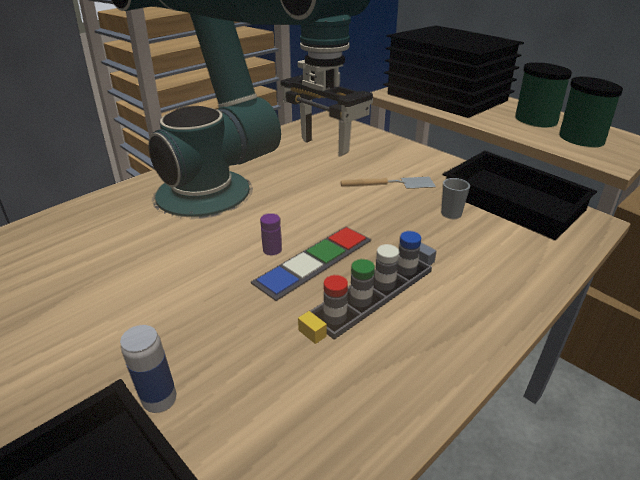

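All four jars stand upright in the tray. From the yellow block (312,326) they read red (335,300), green (362,283), white (387,267) and blue (409,253). The bystanders and the purple jar have not moved, and the arm is clear.

```bash
python3 -c "
from plant import order
print(order.close_job())"
```

```text
the job is handed in; nothing more can be done
None
```

I handed the job in at about 34 s of the 104 s allowed: the final pictures show all four jars upright in the tray, red, green, white, blue counting from the yellow block, with the beaker, can, spatula and purple jar left alone; the hand-in returned no verdict.

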